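# Isolate the flat-disc sharpener and find the socket for its arbor nut

## Robot

A 6-joint arm with a two-finger parallel gripper is mounted at the origin on the work surface. World frame = base frame: x ahead of the robot, y to its left, z up, the work surface at z = 0. Lengths are in m, angles in rad, forces in N, time in s.
With the tool pointing down it reaches from about 0.35 to 0.975 m from the base axis. Payload 4.9 kg.
Tool frame: the origin (TCP) lies between the finger pads; the fingertips stand 25 mm ahead of it and the grasp point (between the pads) lies 6 mm ahead of it; z points along the fingers, y is the line along which they close (so a half turn about z gives the same grasp; the last joint's range is limited). The gripper opens to 85 mm and grips with 20 to 120 N. Pads are 22 mm wide; open, the fingers measure 114 mm over their backs; the gripper's body (76 mm by 85 mm) begins 54 mm behind the grasp point. The pads swing forward as they close: fully open they stand 13 mm farther back than shut.
Start: joints at [1.126, 0.053, 1.613, -0, 1.476, -0.119], TCP at [0.2, 0.592, 0.256] pointing down, gripper open.
Joint ranges: [-3.01, 3.01], [-1.01, 2.22], [0.06, 2.58], [-1.02, 4.17], [0.09, 2.62], [-3.14, 3.14]. Speed limits (rad/s): [2.57, 2.57, 3.14, 3.14, 3.14, 3.14].

## Interface

Orientations are given as a unit quaternion [w, x, y, z].
In Python, from plant import manip gives the robot as it stands.
- The arm moves only by the shell command python3 -m inch 'ROWS'. ROWS is JSON, a list of rows, each a list of 3 entries, a list of its own where there are three numbers: the shift along the tool's x, y, z in m, then the turn, a rotation vector about the tool's x, y, z in rad, then the opening, from 0 (shut) to 1 (fully open). A call has 1 to 8 rows; each row shifts and turns the commanded pose from where the row before left it, along the tool's axes as they then stand; what a row does not reach is not made up. A row lasts 1/10 s, in which the tool goes at most 50 mm and 8.59 degrees, less where a joint would pass 70% of its speed; a pose out of reach is approached as far as the arm can. A call with a gripper value outside its range is refused whole. The fingers move at their own pace and stop on an object; the grip force is fixed at half the most. Time passes only in rows, so rows that do not move let the fingers close. It gives the time, the measured TCP pose, the force, the opening and the grip force at its end, in the units of the state.
- manip.state(): the state, without advancing time (a new reading comes with each control period).
- manip.grab_frame(name): name is "scene" or "top" or "wrist"; returns (picture, depth): 420x560x3 uint8, red, green, blue; 420x560 float32, m along the optical axis (not along the pixel's ray), 0 where there is no reading.
- manip.camera_params(name): a dict with "camera_matrix" (3x3 intrinsics, pixels), "rvec" (rotation vector, rad) and "tvec" (3), from world to camera coordinates, as OpenCV has them. Camera axes: x right, y down, z forward; pixel columns grow to the right and rows downward; lengths in m; the calibration is good to about 2 mm. A picture is of the moment at which its call begins: read the wrist's pose just before it. camera_params takes no time and is no camera call; for the wrist camera it gives the pose at the moment of the call.
- manip.job_done(): hands the job in; it is judged then, once.
Trained networks look in the newest picture that a camera, given by its name, has taken for a name from the list of things; names that differ only in an ending like _2 or _b are one class to them, and where a whole thing is asked for, a point or a joint stands for the part that bears it (a point fixed in the world has none). Each returns a list of dicts, best first, with "score" (0 to 1); they miss things now and then, are a little off and sometimes report something else, mostly with a low value. They report only what shows in the picture. A call takes as long as a camera call. They do not tell look-alikes from the thing itself.
- manip.look_for(camera, label): "point" ([x, y, z] in m, in world coordinates, good to about 4 mm: the middle of the surface that is visible of it).
The state is a dict: "time": time; "joint_pos": joint angles; "joint_vel": joint speeds; "joint_efforts": joint torques, N m; "tool_pos": TCP position; "tool_rot": TCP orientation; "contact_force": force on the tool from outside, world axes, zero at the start; "ft_torque": the same for the moment, N m; "gripper_width": opening from 0.0 (shut) to 1.0 (fully open); "grasp_force": force on a finger pad.
Only numpy, scipy, OpenCV 4.12 (cv2) and the standard library are available. Lean on these libraries where they do the work, as an engineer would, in place of code of your own. Each camera call takes 0.05 s, during which the arm holds its last target. There are 200 camera calls.

## Task

The sharpening machine's worn disc is due for a change: first pull the safety key out of the machine's switch and lay it in the metal parts dish. Then try sockets from the tray on the nut in the middle of the disc until you have the one that fits, meaning it goes right down to the washer and turns the nut with it instead of slipping round; stand any that does not fit back upright in the tray, and leave the other things on the bench alone. Finish while still holding the right socket in the gripper, upright and fully down on the nut, ready to undo it.

Things in the scene. Friction and masses are not known exactly. Their poses are not given: they have to be found in the camera images.
- machine: flat-disc sharpening machine, fixed: a blue and grey box 220 (its x) by 330 (its y) mm, flat deck 120 mm above the bench. Origin under the box's centre, z up. On the deck stand the disc (+y end) and the switch block with the key (-y end). Past the disc, at x = +92 mm, a 10 mm thick tool-rest bar runs from y = 0 to 140, top 157 mm above the bench
- nut (a point): centre of the top face of the washer under the arbor nut, mid-disc, 139 mm above the bench (washer 38 mm across; disc 150 mm across with three dark slots, top 135 mm up). The steel hex nut stands on it: 19 mm across flats, one pair of flats square to this frame's x axis (hence every 60 degrees), hex 9 mm high. z up; the frame turns with nut and disc
- stud_end (a point): tip of the 12 mm stud on the arbor's axis, 19 mm above nut. Above its full hex (up to 9 mm over the washer) the nut narrows to 17.5 mm across flats up to 10.5 mm, then to a round collar 16 mm across up to 12.5 mm
- arbor (a joint): angle of the upright arbor (rad), counter-clockwise from above. Nut, washer and disc are one piece on it. It turns either way without limit, stiff (about 0.3 N m), and stays where it is left
- key_slot (a point): centre of the mouth of the key slot, in the flat top of the black switch block (70 by 56 mm, 28 mm high) on the deck, 148 mm above the bench; the slot is 17.5 mm (along this frame's x) by 9.5 mm (y) and 26 mm deep. Axes as the machine's
- key: grey plastic safety key plugged in the slot. Origin at the tip of its tongue, z towards the grip tab. Tongue 16 (x) by 8 (y) mm, 24 long, notched on its narrow edges; then the grip tab 30 (x) by 10 (y) mm, z = 24 to 50 mm, all above the switch block. Sprung balls click into the notches: about 10 N straight up frees it, after some 4 mm it slides easily. 30 g
- key_mid (a point): middle of the key, 25 mm above its origin along its z
- dish: round metal parts dish, loose, 120 mm across the rim, 28 mm high, 3 mm wall, narrower at the foot. Origin under its centre
- tray: steel tray fixed to the bench, 100 (its x) by 240 (its y) mm outside, 20 mm high, 3 mm walls and a flat 3 mm floor. Origin under its centre. The three sockets stand in it in one row along its y axis, 75 mm apart, the middle one at the tray's centre, in any order
- socket_a: steel deep socket, round, 30 mm across, 70 mm long, standing mouth down. Origin at the centre of the mouth's rim, z up to the drive end (square hole). Hex cavity 32 mm deep, a pair of flats square to this frame's x; hex size not marked. Of the three, one fits; one is too small (stops 7 mm or more above the washer); one is too large (goes down, but turns without the nut)
- socket_b: deep socket as socket_a, but 26 mm across. Each socket weighs about 220 g (180 to 290)
- socket_c: deep socket as socket_a, but 28 mm across. Each mouth has a small lead-in chamfer, 3 mm high and 1.2 mm wide. Whichever socket fits has about 1 mm of play on the nut and some 10 degrees of turning play either way
- chisel: wood chisel lying on the bench beyond the machine, 250 mm long; leave it alone. Origin on its underside where the blade meets the handle
- clamp: yellow and black bar clamp lying on the bench, 270 mm long, 26 mm high; leave it alone. Origin under the middle of its bar
- sanding_block: cork sanding block 70 by 110 by 37 mm lying on the bench near the robot; leave it alone. Origin under its centre
Things that resemble listed ones, but are neither listed nor needed, are in the scene too. Leave any blue look-alike of the socket_b alone.

How it is judged:
By the outcome, as a careful person would: the job done as asked, in the order asked, and still so for the second after the job is handed in, while the arm keeps its last pose, push and grip.
It also fails if it takes over 72 s, if anything falls off the work surface, if the arm or the gripper's body presses on something with over 40 N, if the wrist force passes 120 N, or if a joint passes its speed limit or range.

## Working session

There is one attempt and no reset: what is moved stays moved. The work goes in short steps, Python scripts to look and compute and a shell command to move; the robot and the scene stay as the last step left them, time stands still between calls to the robot, and variables do not carry over. Pictures are saved under pics/ and viewed, at most 10 in all, crops included, and the job is handed in when it is done.

```bash
ls; mkdir -p pics
cat > h.py <<'E'
import numpy as np, cv2
from plant import manip
def cam(n):
    p=manip.camera_params(n); R=cv2.Rodrigues(np.array(p["rvec"],float))[0]
    return np.array(p["camera_matrix"],float),R,np.array(p["tvec"],float).ravel()
def grab(n,f=None):
    c=cam(n); im,d=manip.grab_frame(n)
    if f: cv2.imwrite("pics/"+f,im[:,:,::-1]); np.savez("pics/"+f+".npz",im=im,d=d,K=c[0],R=c[1],t=c[2])
    return im,d,c
def cloud(d,c):
    K,R,t=c; v,u=np.mgrid[:d.shape[0],:d.shape[1]]
    P=np.stack([(u-K[0,2])/K[0,0]*d,(v-K[1,2])/K[1,1]*d,d],-1)
    W=(P-t)@R; W[d<=0]=np.nan; return W
def proj(p,c):
    K,R,t=c; q=K@(R@np.array(p)+t); return (q[:2]/q[2]).round(0)
E
python3 - <<'E'
from h import *
for n in("top","scene"):
    im,d,c=grab(n,n+"0.png"); print(n,(-c[1].T@c[2]).round(2))
    for l in ["machine","nut","key","dish","socket_a","tray"] if n=="top" else ["key","nut"]:
        for r in manip.look_for(n,l): print(l,np.round(r["point"],3),round(r["score"],2),proj(r["point"],c))
s=manip.state();print(s["time"],s["tool_rot"],s["gripper_width"],s["contact_force"])
E
```

```text
pics
top [0.44 0.05 1.24]
machine [ 0.56  -0.204  0.118] 0.64 [378. 218.]
nut [ 0.563 -0.148  0.138] 0.91 [358. 215.]
nut [0.622 0.174 0.015] 0.59 [235. 198.]
key [0.355 0.063 0.035] 0.43 [273. 296.]
dish [0.62  0.176 0.015] 0.58 [234. 198.]
dish [ 0.559 -0.206  0.12 ] 0.21 [379. 218.]
socket_a [0.586 0.288 0.075] 0.61 [189. 207.]
socket_a [0.478 0.218 0.07 ] 0.45 [215. 248.]
socket_a [0.461 0.366 0.072] 0.45 [158. 254.]
socket_a [0.466 0.297 0.075] 0.44 [184. 253.]
tray [0.469 0.299 0.001] 0.7 [189. 252.]
tray [ 0.541 -0.325  0.172] 0.32 [434. 224.]
scene [ 1.2  -0.05  0.59]
key [ 0.552 -0.324  0.165] 0.74 [ 60. 209.]
key [ 0.655 -0.217  0.12 ] 0.29 [123. 256.]
nut [ 0.581 -0.144  0.134] 0.76 [166. 218.]
0.5 [-9.77250028e-07  1.62199840e-01  9.86757927e-01 -6.77977744e-05] 0.9997185208495791 [-0.04824977  0.31953521  0.92602198]
```

View pics/top0.png

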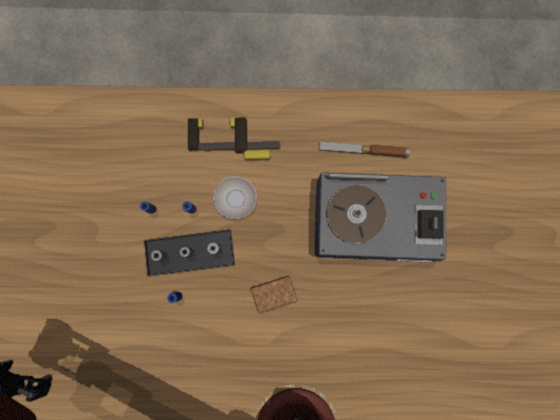

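View pics/scene0.png

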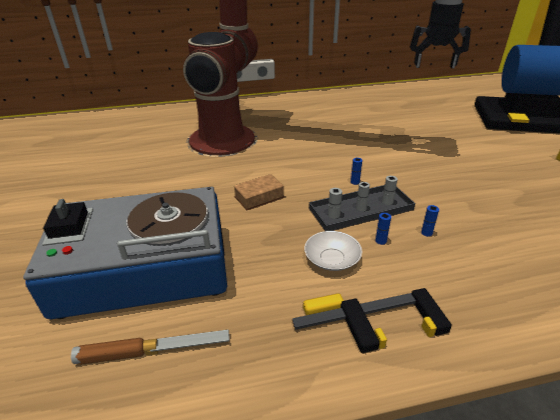

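The top picture shows the machine with its key block at (432,224) and its nut at (358,215), and the dish at (235,198). The steel sockets in the tray are at (157,256), (185,252) and (213,248). The things that could be mistaken for them are the three blue sockets outside the tray at (148,207), (189,207) and (175,297). The key's only look-alikes are the red and green buttons at (427,195). I choose the steel sockets in the tray, and the grey tab on the switch block as the key.

```bash
cat >> h.py <<'E'
def go(x,y,z,ydir=None):
    """print shift/turn (tool down) to TCP x,y,z; ydir=angle (deg) wanted of tool y in world, mod 180"""
    from scipy.spatial.transform import Rotation as Ro
    s=manip.state(); w=s["tool_rot"]; M=Ro.from_quat([w[1],w[2],w[3],w[0]]).as_matrix()
    dp=np.array([x,y,z])-s["tool_pos"]; yaw=np.degrees(np.arctan2(M[1,1],M[0,1]))
    print("tcp",np.round(s["tool_pos"],4),"yaw",round(yaw,1),"shift first:",np.round(M.T@dp,4),"tilt",np.round(M[:2,2],3),"j6",round(s["joint_pos"][5],2))
    if ydir is not None:
        t=(ydir-yaw+90)%180-90; r=-np.radians(t); M2=M@Ro.from_rotvec([0,0,r]).as_matrix()
        print("turn rz",round(r,3),"shift after turn:",np.round(M2.T@dp,4))
E
python3 - <<'E'
from h import *
z=np.load("pics/top0.png.npz"); W=cloud(z["d"],(z["K"],z["R"],z["t"])); u=np.arange(560)[None]+0*np.arange(420)[:,None]; v=np.arange(420)[:,None]+0*u
def rect(m,n):
    p=W[m][:,:2].astype(np.float32); print(n,m.sum(),cv2.minAreaRect(p),"mean",p.mean(0),"z",np.median(W[m][:,2]))
box=lambda a,b,c,d:(u>=a)&(u<b)&(v>=c)&(v<d)
Z=W[...,2]
rect(box(312,455,165,270)&(Z>.112)&(Z<.126),"deck")
rect(box(312,410,165,270)&(Z>.128)&(Z<.142)&(v>182),"disc")
rect(box(410,455,165,270)&(Z>.142)&(Z<.154),"switch")
rect(box(410,455,165,270)&(Z>.163),"key")
rect(box(140,240,225,280)&(Z>.012)&(Z<.026),"tray")
for a,b in((145,168),(175,197),(203,225)): rect(box(a,b,235,265)&(Z>.06),"sock")
rect(box(205,262,172,225)&(Z>.02),"dish")
go(.55,-.325,.30,90)
E
```

```text
deck 6652 ((0.5656154155731201, -0.21587622165679932), (0.3225361108779907, 0.2127693146467209), 88.60579681396484) mean [ 0.5605763  -0.23214827] z 0.11952139185797889
disc 2689 ((0.5679739117622375, -0.14615017175674438), (0.14662544429302216, 0.14899513125419617), 45.641143798828125) mean [ 0.56674826 -0.14559013] z 0.13450818506106244
switch 571 ((0.5425004959106445, -0.3294711112976074), (0.056827615946531296, 0.07022782415151596), 88.67037200927734) mean [ 0.5421616  -0.32863125] z 0.14740703995295198
key 64 ((0.5425342321395874, -0.3293072581291199), (0.009426090866327286, 0.029746511951088905), 86.95340728759766) mean [ 0.5421389 -0.3285256] z 0.17183856423237676
tray 343 ((0.4686226546764374, 0.2968564033508301), (0.10013305395841599, 0.24099679291248322), 7.895627498626709) mean [0.4687715  0.30064958] z 0.018377733228899015
sock 96 ((0.45846161246299744, 0.3695777952671051), (0.023797834292054176, 0.026514507830142975), 1.3873451948165894) mean [0.45838633 0.36943188] z 0.07164106735426673
sock 82 ((0.4691094160079956, 0.29611632227897644), (0.024588996544480324, 0.02397734671831131), 13.962211608886719) mean [0.46847567 0.29551902] z 0.07178532657766043
sock 104 ((0.4797222912311554, 0.22198081016540527), (0.02652047388255596, 0.028445566073060036), 0.32998719811439514) mean [0.47905472 0.22177628] z 0.0718427146233865
dish 351 ((0.6217570900917053, 0.1719888597726822), (0.11619990319013596, 0.11686203628778458), 1.8858107328414917) mean [0.6261482 0.1738772] z 0.024465551379101978
tcp [0.2    0.5921 0.2562] yaw 71.3 shift first: [-0.6251 -0.7568 -0.0436] tilt [-0. -0.] j6 -0.12
turn rz -0.326 shift after turn: [-0.3499 -0.9171 -0.0436]
```

```bash
python3 -m inch '[[[0,0,-0.014],[0,0,-0.109],1],[[0,0,-0.014],[0,0,-0.109],1],[[0,0,-0.014],[0,0,-0.109],1],[[-0.017,-0.045,0],[0,0,0],1],[[-0.017,-0.045,0],[0,0,0],1],[[-0.017,-0.045,0],[0,0,0],1],[[-0.017,-0.045,0],[0,0,0],1],[[-0.017,-0.045,0],[0,0,0],1]]'
python3 -m inch '[[[-0.017,-0.045,0],[0,0,0],1],[[-0.017,-0.045,0],[0,0,0],1],[[-0.017,-0.045,0],[0,0,0],1],[[-0.017,-0.045,0],[0,0,0],1],[[-0.017,-0.045,0],[0,0,0],1],[[-0.017,-0.045,0],[0,0,0],1],[[-0.017,-0.045,0],[0,0,0],1],[[-0.017,-0.045,0],[0,0,0],1]]'
python3 -c "
from h import *
go(.5425,-.329,.30,88.6)"
```

```text
time: 1.3
tool_pos: [0.2855, 0.3656, 0.2984]
tool_rot: [0.0, -0.001, 1.0, 0.0]
contact_force: [1.2, -0.0, 0.1]
gripper_width: 1.0
grasp_force: 0.0
time: 2.1
tool_pos: [0.422, 0.0053, 0.2988]
tool_rot: [0.001, -0.0, 1.0, -0.0]
contact_force: [0.8, 0.3, 0.1]
gripper_width: 0.996
grasp_force: 0.0
tcp [0.422  0.0053 0.2988] yaw 90.0 shift first: [-0.1202 -0.3344 -0.001 ] tilt [ 0.002 -0.   ] j6 -1.74
turn rz 0.025 shift after turn: [-0.1286 -0.3313 -0.001 ]
```

```bash
python3 -m inch '[[[-0.015,-0.042,0],[0,0,0],1],[[-0.015,-0.042,0],[0,0,0],1],[[-0.015,-0.042,0],[0,0,0],1],[[-0.015,-0.042,0],[0,0,0],1],[[-0.015,-0.042,0],[0,0,0.025],1],[[-0.015,-0.042,0],[0,0,0],1],[[-0.015,-0.042,0],[0,0,0],1],[[-0.015,-0.037,0],[0,0,0],1]]'
python3 -m inch '[[[0,0,0],[0,0,0],1],[[0,0,0],[0,0,0],1]]'
python3 - <<'E'
from h import *
im,d,c=grab("wrist","w1.png")
for l in("key","nut"):
    for r in manip.look_for("wrist",l): print(l,np.round(r["point"],4),round(r["score"],2),proj(r["point"],c))
W=cloud(d,c);m=(W[...,2]>.162)&(W[...,2]<.185)&(abs(W[...,0]-.5425)<.05)&(abs(W[...,1]+.329)<.05)
print(m.sum(),cv2.minAreaRect(W[m][:,:2].astype(np.float32)),np.median(W[m][:,2]))
go(.5425,-.329,.176,88.6)
E
```

```text
time: 2.9
tool_pos: [0.5393, -0.3268, 0.2982]
tool_rot: [0.0, 0.012, 1.0, -0.0]
contact_force: [-0.2, 0.7, 0.4]
gripper_width: 1.0
grasp_force: 0.0
time: 3.1
tool_pos: [0.5389, -0.325, 0.2977]
tool_rot: [-0.0, 0.012, 1.0, 0.001]
contact_force: [0.0, 1.0, -0.3]
gripper_width: 0.999
grasp_force: 0.0
key [ 0.5435 -0.3272  0.1762] 0.97 [282. 216.]
nut [ 0.5601 -0.1466  0.1352] 0.7 [464. 214.]
nut [ 0.5404 -0.3294  0.1753] 0.16 [280. 212.]
435 ((0.5429743528366089, -0.32921892404556274), (0.010717169381678104, 0.029581768438220024), 88.67030334472656) 0.17346134645453332
tcp [ 0.539  -0.3235  0.2987] yaw 88.7 shift first: [-0.0036 -0.0054  0.1227] tilt [ 0. -0.] j6 -2.21
turn rz 0.002 shift after turn: [-0.0036 -0.0054  0.1227]
```

View pics/w1.png

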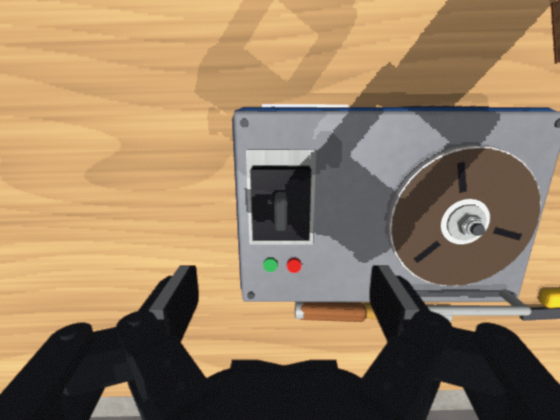

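The wrist picture shows the key tab at (280,212) on its black block, with the nut and stud at (466,222). The measured tab (10.7 x 29.6 mm, top at 0.173) agrees with the description.

```bash
python3 -m inch '[[[-0.004,-0.005,0.03],[0,0,0],0.6],[[0,0,0.04],[0,0,0],0.6],[[0,0,0.032],[0,0,0],0.6],[[0,0,0.015],[0,0,0],0.6],[[0,0,0.005],[0,0,0],0.6],[[0,0,0],[0,0,0],0.6]]'
python3 -m inch '[[[0,0,0],[0,0,0],0],[[0,0,0],[0,0,0],0],[[0,0,0],[0,0,0],0],[[0,0,0],[0,0,0],0],[[0,0,0],[0,0,0],0],[[0,0,0],[0,0,0],0]]'
```

```text
time: 3.85
tool_pos: [0.5433, -0.3293, 0.1771]
tool_rot: [0.0, 0.012, 1.0, -0.0]
contact_force: [-0.3, 0.5, 0.5]
gripper_width: 0.601
grasp_force: 0.0
time: 4.45
tool_pos: [0.5438, -0.3292, 0.1783]
tool_rot: [0.001, 0.012, 1.0, 0.0]
contact_force: [-0.6, 4.9, 5.9]
gripper_width: 0.103
grasp_force: 59.2
```

```bash
python3 -m inch '[[[0,0,-0.003],[0,0,0],0],[[0,0,-0.004],[0,0,0],0],[[0,0,-0.008],[0,0,0],0],[[0,0,-0.015],[0,0,0],0],[[0,0,-0.03],[0,0,0],0],[[0,0,-0.03],[0,0,0],0],[[0,0,-0.01],[0,0,0],0]]'
python3 -c "
from h import *
go(.6218,.172,.26,90)"
```

```text
time: 5.15
tool_pos: [0.5439, -0.3313, 0.2829]
tool_rot: [0.003, 0.012, 1.0, -0.003]
contact_force: [0.6, -0.5, 0.4]
gripper_width: 0.103
grasp_force: 59.3
tcp [ 0.5439 -0.3313  0.2829] yaw 88.6 shift first: [-0.0655  0.5052  0.0203] tilt [ 0.006 -0.006] j6 -2.21
turn rz -0.024 shift after turn: [-0.0778  0.5034  0.0203]
```

```bash
python3 -m inch '[[[-0.004,0.042,0],[0,0,0],0],[[-0.004,0.042,0],[0,0,0],0],[[-0.004,0.042,0],[0,0,0],0],[[-0.004,0.042,0],[0,0,0],0],[[-0.004,0.042,0],[0,0,0],0],[[-0.004,0.042,0],[0,0,0],0],[[-0.004,0.042,0],[0,0,-0.024],0],[[-0.005,0.042,0],[0,0,0],0]]'
python3 -m inch '[[[-0.004,0.042,0],[0,0,0],0],[[-0.004,0.042,0],[0,0,0],0],[[-0.004,0.042,0],[0,0,0],0],[[-0.005,0.042,0],[0,0,0],0]]'
python3 -m inch '[[[0,0,0],[0,-0.14,0],0],[[0,0,0],[0,-0.14,0],0],[[0,0,0],[0,-0.14,0],0],[[0,0,0],[0,-0.14,0],0],[[0,0,0],[0,-0.14,0],0],[[0,0,0],[0,0,0],0],[[0,0,0],[0,0,0],0]]'
python3 -c "
from h import *
print(manip.state()['joint_pos'])
im,d,c=grab('scene','s1.png')
for n in('key','dish'):print([(np.round(r['point'],3),r['score']) for r in manip.look_for('scene',n)])
go(.605,.172,.06)"
```

```text
time: 5.95
tool_pos: [0.5826, 0.0068, 0.2767]
tool_rot: [-0.0, -0.0, 1.0, -0.001]
contact_force: [1.1, -1.1, -0.7]
gripper_width: 0.102
grasp_force: 59.4
time: 6.35
tool_pos: [0.5997, 0.1748, 0.2767]
tool_rot: [-0.0, 0.0, 1.0, -0.001]
contact_force: [0.4, -0.5, 0.1]
gripper_width: 0.105
grasp_force: 59.4
time: 7.05
tool_pos: [0.5995, 0.1733, 0.2762]
tool_rot: [0.342, -0.0, 0.94, -0.0]
contact_force: [-0.3, -0.3, -0.7]
gripper_width: 0.103
grasp_force: 59.3
[ 0.21977438 -0.3078557   2.0070692  -0.20383371  0.76754655 -1.25407071]
[(array([0.627, 0.17 , 0.254]), 0.67)]
[(array([0.604, 0.179, 0.011]), 0.6)]
tcp [0.6015 0.1735 0.2786] yaw 90.0 shift first: [ 0.1384 -0.0015  0.1693] tilt [ 0.645 -0.   ] j6 -1.25
```

```bash
python3 -m inch '[[[0.027,0,0.033],[0,0,0],0],[[0.027,0,0.033],[0,0,0],0],[[0.027,0,0.033],[0,0,0],0],[[0.026,-0.001,0.032],[0,0,0],0],[[0.018,0,0.022],[0,0,0],0],[[0.008,0,0.01],[0,0,0],0],[[0.003,0,0.004],[0,0,0],0],[[0,0,0],[0,0,0],0]]'
python3 -c "
from h import *
go(.605,.172,.06)"
```

```text
time: 8.0
tool_pos: [0.6049, 0.1727, 0.0621]
tool_rot: [0.344, 0.0, 0.939, 0.0]
contact_force: [-0.0, 0.2, 0.1]
gripper_width: 0.099
grasp_force: 59.3
tcp [0.6049 0.1727 0.0621] yaw 90.0 shift first: [ 0.0012 -0.0007  0.0017] tilt [0.645 0.   ] j6 -1.0
```

```bash
python3 -m inch '[[[0.003,0,0.003],[0,0,0],0],[[0,0,0],[0,0,0],0.4],[[0,0,0],[0,0,0],0.4],[[0,0,0],[0,0,0],0.4],[[0,0,0],[0,0,0],0.4],[[0,0,-0.03],[0,0,0],0.4],[[0,0,-0.04],[0,0,0],0.4],[[0,0,-0.05],[0,0,0],0.4]]'
python3 -m inch '[[[0,0,-0.04],[0,0.14,0],0.4],[[0,0,0],[0,0.14,0],0.4],[[0,0,0],[0,0.14,0],0.4],[[0,0,0],[0,0.14,0],0.4],[[0,0,0],[0,0.14,0],0.8],[[0,0,0],[0,0,0],1]]'
python3 - <<'E'
from h import *
im,d,c=grab("scene","s2.png"); im2,d2,c2=grab("top","t2.png")
print([(np.round(r['point'],3),r['score']) for r in manip.look_for('scene','key')])
a=im[200:300,270:390];b=im2[165:230,200:270]
cv2.imwrite("pics/d.png",np.hstack([cv2.resize(a,(480,400)),cv2.resize(b,(320,400))])[:,:,::-1])
go(.4688,.296,.20,7.9)
E
```

```text
time: 8.8
tool_pos: [0.5245, 0.1722, 0.1478]
tool_rot: [0.341, -0.0, 0.94, -0.0]
contact_force: [0.1, 1.7, 1.4]
gripper_width: 0.395
grasp_force: 0.0
time: 9.4
tool_pos: [0.5047, 0.1719, 0.177]
tool_rot: [0.005, 0.001, 1.0, -0.0]
contact_force: [-0.5, -0.0, -0.7]
gripper_width: 0.728
grasp_force: 0.0
[(array([0.615, 0.167, 0.024]), 0.49)]
tcp [0.5017 0.1722 0.1762] yaw 89.9 shift first: [ 0.0328  0.1238 -0.0244] tilt [ 0.011 -0.001] j6 -1.38
turn rz 1.432 shift after turn: [ 0.1271 -0.0153 -0.0244]
```

View pics/d.png

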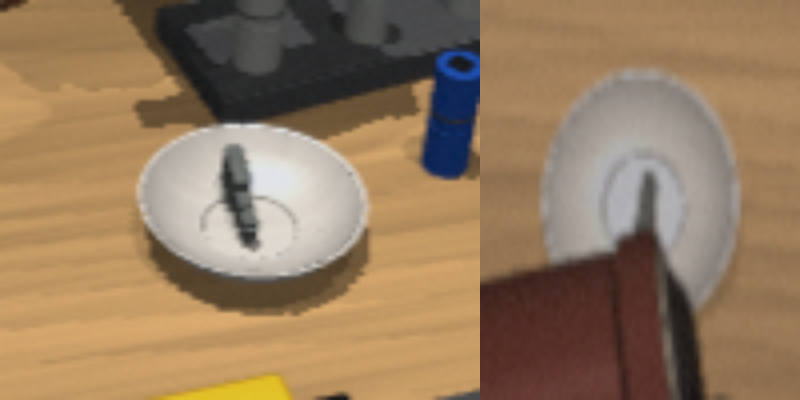

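The key lies in the dish. The left half of the crop shows it across the dish floor at (240,200). Next are the sockets.

```bash
python3 -m inch '[[[0,0,-0.015],[0,0,0.145],1],[[0,0,-0.02],[0,0,0.145],1],[[0,0,-0.02],[0,0,0.145],1],[[0,0,-0.02],[0,0,0.145],1],[[0,0,0],[0,0,0.145],1],[[0,0,0],[0,0,0.145],1],[[0,0,0],[0,0,0.145],1],[[0,0,0],[0,0,0.145],1]]'
python3 -m inch '[[[0,0,0],[0,0,0.14],1],[[0,0,0],[0,0,0.13],1],[[0,0,0],[0,0,0],1],[[0,0,0],[0,0,0],1]]'
python3 - <<'E'
from h import *
im,d,c=grab("wrist","w2.png")
for r in manip.look_for("wrist","socket_a"): print(np.round(r["point"],4),round(r["score"],2),proj(r["point"],c))
W=cloud(d,c);p0=W[(W[...,2]>.064)&(W[...,2]<.08)]
for q in((.4585,.3695),(.469,.296),(.4797,.222)):
    m=np.hypot(p0[:,0]-q[0],p0[:,1]-q[1])<.025; e=p0[m][:,:2].astype(np.float32)
    if len(e)>9: print(q,len(e),cv2.minEnclosingCircle(e),cv2.minAreaRect(e)[:2],np.median(p0[m][:,2]))
go(.4797,.222,.15,7.9)
E
```

```text
time: 10.35
tool_pos: [0.5002, 0.1724, 0.2516]
tool_rot: [0.005, 0.551, 0.835, 0.003]
contact_force: [0.4, 0.1, 0.1]
gripper_width: 0.998
grasp_force: 0.0
time: 10.75
tool_pos: [0.5006, 0.1724, 0.2516]
tool_rot: [0.005, 0.655, 0.756, 0.003]
contact_force: [0.3, -0.5, 0.1]
gripper_width: 1.0
grasp_force: 0.0
[0.4657 0.2971 0.0738] 0.83 [262.  53.]
[0.3582 0.3227 0.0419] 0.68 [154.  11.]
[0.5829 0.2862 0.0718] 0.63 [386.  86.]
[0.4835 0.225  0.0721] 0.57 [271. 138.]
(0.469, 0.296) 737 ((0.4692353308200836, 0.29819679260253906), 0.012959384359419346) ((0.46916747093200684, 0.2980216443538666), (0.025055671110749245, 0.025047633796930313)) 0.07269632902197519
(0.4797, 0.222) 742 ((0.4794732332229614, 0.22411894798278809), 0.014948982745409012) ((0.47934117913246155, 0.22405889630317688), (0.02924235165119171, 0.028509274125099182)) 0.07273219496100855
tcp [0.501  0.1723 0.2517] yaw 8.1 shift first: [ 0.0524 -0.0152  0.1014] tilt [ 0.011 -0.001] j6 0.05
turn rz 0.004 shift after turn: [ 0.0524 -0.0154  0.1014]
```

View pics/w2.png

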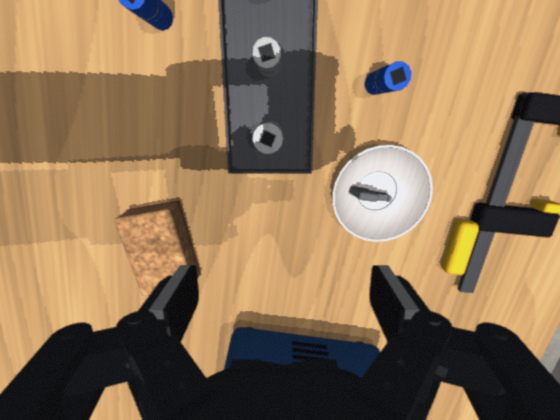

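The picture shows the 30 mm socket_a at (268,138), the 26 mm socket_b in the middle at (266,52), and the key in the dish. The blue look-alikes are at (395,75) and (150,8). I'll start with the 30 mm one at the near end.

```bash
python3 -m inch '[[[0.027,-0.008,0],[0.011,0,0.004],1],[[0.027,-0.008,0.02],[0,0,0],1],[[0,0,0.045],[0,0,0],1],[[0,0,0.045],[0,0,0],1],[[0,0,0.045],[0,0,0],1],[[0,0,0.025],[0,0,0],1],[[0,0,0.013],[0,0,0],1],[[0,0,0],[0,0,0],1]]'
python3 -c "
from h import *
go(.4795,.2235,.059,7.9)"
```

```text
time: 11.65
tool_pos: [0.4769, 0.2227, 0.0567]
tool_rot: [-0.0, 0.657, 0.754, -0.003]
contact_force: [0.1, -0.5, 0.4]
gripper_width: 1.001
grasp_force: 0.0
tcp [0.4769 0.2227 0.0567] yaw 7.8 shift first: [ 0.0005  0.0027 -0.0023] tilt [-0.004 -0.004] j6 0.16
turn rz -0.002 shift after turn: [ 0.0005  0.0027 -0.0023]
```

```bash
python3 -m inch '[[[0,0.002,-0.002],[0,0,0],0],[[0,0,0],[0,0,0],0],[[0,0,0],[0,0,0],0],[[0,0,0],[0,0,0],0],[[0,0,0],[0,0,0],0],[[0,0,0],[0,0,0],0],[[0,0,0],[0,0,0],0]]'
python3 -c "
from h import *
go(.5679,-.1465,.25,7.9)"
```

```text
time: 12.35
tool_pos: [0.4813, 0.2237, 0.0619]
tool_rot: [0.001, 0.658, 0.753, 0.0]
contact_force: [-0.2, -0.8, 6.1]
gripper_width: 0.335
grasp_force: 58.9
tcp [0.4813 0.2237 0.0619] yaw 7.8 shift first: [-0.3789  0.0362 -0.1872] tilt [ 0.002 -0.002] j6 0.16
turn rz -0.002 shift after turn: [-0.379   0.0353 -0.1872]
```

```bash
python3 -m inch '[[[0,0,-0.01],[0,0,0],0],[[0,0,-0.04],[0,0,0],0],[[0,0,-0.05],[0,0,0],0],[[0,0,-0.05],[0,0,0],0],[[-0.02,0.002,-0.045],[0,0,0],0],[[-0.04,0.004,0],[0,0,0],0],[[-0.04,0.004,0],[0,0,0],0],[[-0.04,0.004,0],[0,0,0],0]]'
python3 -m inch '[[[-0.04,0.004,0],[0,0,0],0],[[-0.04,0.004,0],[0,0,0],0],[[-0.04,0.004,0],[0,0,0],0],[[0,0,0],[0,0,0],0],[[0,0,0],[0,0,0],0]]'
python3 - <<'E'
from h import *
im,d,c=grab("wrist","w3.png")
def nut(W,n):
    r=np.hypot(W[...,0]-.567,W[...,1]+.146)
    for a,b,R in((.1325,.1365,.08),(.1375,.1405,.022),(.155,.162,.012)):
        m=(W[...,2]>a)&(W[...,2]<b)&(r<R)
        if m.sum()>5: e=W[m][:,:2].astype(np.float32); print(n,a,m.sum(),cv2.minEnclosingCircle(e),e.mean(0),np.median(W[m][:,2]))
for f in("w1","w3"):
    z=np.load(f"pics/{f}.png.npz");nut(cloud(z["d"],(z["K"],z["R"],z["t"])),f)
z=np.load("pics/top0.png.npz");nut(cloud(z["d"],(z["K"],z["R"],z["t"])),"top")
print(proj([.567,-.146,.158],c),manip.look_for("wrist","nut")[:1],manip.look_for("wrist","stud_end")[:1])
s=manip.state();print(s["contact_force"],s["gripper_width"]);go(.5679,-.1465,.25,7.9)
E
```

```text
time: 13.15
tool_pos: [0.5124, 0.0858, 0.2557]
tool_rot: [0.0, 0.657, 0.754, -0.001]
contact_force: [-0.1, 0.4, -3.1]
gripper_width: 0.331
grasp_force: 59.9
time: 13.65
tool_pos: [0.5404, -0.0308, 0.2552]
tool_rot: [-0.001, 0.658, 0.753, -0.001]
contact_force: [-0.6, -0.4, -3.2]
gripper_width: 0.339
grasp_force: 59.8
w1 0.1325 15033 ((0.5679940581321716, -0.14471670985221863), 0.07540792971849442) [ 0.5632141  -0.14589405] 0.134725598138953
w1 0.1375 604 ((0.5682412981987, -0.14487561583518982), 0.019435791298747063) [ 0.56578934 -0.1483061 ] 0.138771692471362
w1 0.155 132 ((0.5691146850585938, -0.1457812339067459), 0.0063833980821073055) [ 0.5679684  -0.14567553] 0.15750871655796211
w3 0.1325 2489 ((0.5713335275650024, -0.14003890752792358), 0.07023736089468002) [ 0.5678185 -0.1563369] 0.1351323014515172
w3 0.1375 184 ((0.5693490505218506, -0.14533433318138123), 0.01864383928477764) [ 0.5758858  -0.14798577] 0.13911304156394094
w3 0.155 132 ((0.569003701210022, -0.1452958583831787), 0.005547651089727879) [ 0.56844926 -0.14309095] 0.15781503167967192
top 0.1325 1726 ((0.567350447177887, -0.14589262008666992), 0.07481331378221512) [ 0.5669497  -0.14482696] 0.1345643918190461
top 0.1375 69 ((0.5657111406326294, -0.1461981236934662), 0.020164670422673225) [ 0.5668554  -0.14513642] 0.13895551111411972
top 0.155 15 ((0.568979024887085, -0.14502838253974915), 0.005941649433225393) [ 0.56769454 -0.14595166] 0.15798748207031985
[296. 344.] [{'point': [0.5677, -0.1626, 0.1364], 'score': 0.9}] [{'point': [0.5699, -0.1633, 0.138], 'score': 0.59}]
[-0.18882092 -0.52785282 -2.89641341] 0.33088634881049256
tcp [ 0.5406 -0.0292  0.2557] yaw 7.8 shift first: [-0.1199  0.0111  0.0058] tilt [-0.001 -0.002] j6 -0.33
turn rz -0.001 shift after turn: [-0.1199  0.0109  0.0058]
```

View pics/w3.png

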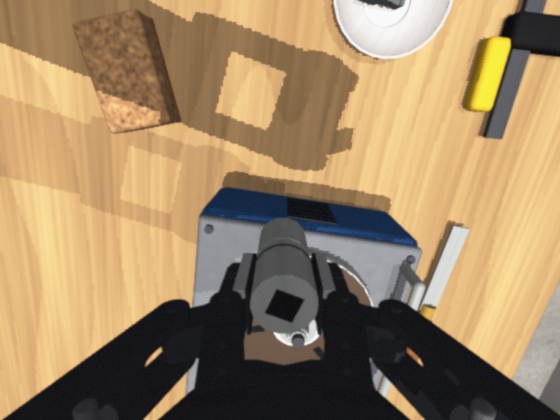

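The picture shows socket_a held with its drive end at (285,300), and the stud tip behind it at (297,340).

Run:
```python
from h import *
z=np.load("pics/w3.png.npz");W=cloud(z["d"],(z["K"],z["R"],z["t"]))
m=(np.hypot(W[...,0]-.5405,W[...,1]+.030)<.024)
p=W[m];zz=np.nanpercentile(p[:,2],[50,90,98]);print(zz)
for lo in(.262,.264):
    e=p[(p[:,2]>lo)&(p[:,2]<.274)];print(len(e),cv2.minEnclosingCircle(e[:,:2].astype(np.float32)),np.median(e[:,2]))
```

```text
[0.28521812 0.32092941 0.32693375]
4583 ((0.5401834845542908, -0.02757572941482067), 0.02302241325378418) 0.2660493671096664
4302 ((0.5401834845542908, -0.02757572941482067), 0.02302241325378418) 0.266115695159882
```

Run:
```python
from h import *
z=np.load("pics/w3.png.npz");W=cloud(z["d"],(z["K"],z["R"],z["t"]))
a=np.radians(7.8);Y=np.array([np.cos(a),np.sin(a)]);X=np.array([-np.sin(a),np.cos(a)])
q=W[...,:2]-np.array([.5405,-.030]);tx=q@X;ty=q@Y
m=(abs(tx)<.025)&(abs(ty)<.025)&(abs(W[...,2]-.266)<.002)
for b in np.arange(-.02,.021,.004):
    s=m&(abs(ty-b)<.002)
    if s.sum(): print(round(b,3),s.sum(),np.percentile(tx[s],[1,99]).round(4))
for b in np.arange(-.016,.017,.004):
    s=m&(abs(tx-b)<.002)
    if s.sum(): print("tx",round(b,3),s.sum(),np.percentile(ty[s],[1,99]).round(4))
```

```text
-0.02 33 [0.0083 0.0097]
-0.016 213 [-0.0132  0.01  ]
-0.012 299 [-0.0088  0.0098]
-0.008 479 [-0.0114  0.0132]
-0.004 556 [-0.0128  0.0147]
0.0 546 [-0.0138  0.0151]
0.004 576 [-0.0132  0.015 ]
0.008 486 [-0.0117  0.0133]
0.012 335 [-0.0091  0.0105]
0.016 225 [-0.0127  0.0098]
0.02 41 [0.0076 0.0098]
tx -0.016 3 [-0.0014  0.0034]
tx -0.012 292 [-0.0159  0.0164]
tx -0.008 452 [-0.0155  0.0155]
tx -0.004 547 [-0.0147  0.0156]
tx 0.0 566 [-0.0153  0.0158]
tx 0.004 636 [-0.0157  0.016 ]
tx 0.008 774 [-0.02    0.0203]
tx 0.012 428 [-0.01    0.0103]
tx 0.016 91 [-0.0041  0.0054]
```

```bash
python3 -m inch '[[[-0.04,0.004,0],[0,0,0],0],[[-0.04,0.004,0],[0,0,0],0],[[-0.04,0.0035,0.01],[0,0,0],0],[[0,0,0.015],[0,0,0],0],[[0,0,0],[0,0,0],0],[[0,0,0],[0,0,0],0]]'
python3 -m inch '[[[0,0,0],[0,0,0],0]]'|sed -n 2p
python3 -m inch '[[[0,0,0],[0,0,0],0]]'|sed -n 2p
python3 -c "
from h import *
go(.5684,-.1462,.1985,7.9)"
```

```text
time: 14.4
tool_pos: [0.5682, -0.146, 0.2307]
tool_rot: [-0.0, 0.657, 0.754, -0.001]
contact_force: [-0.6, 0.0, -2.4]
gripper_width: 0.334
grasp_force: 59.8
tool_pos: [0.5689, -0.1463, 0.2321]
tool_pos: [0.569, -0.1466, 0.2324]
tcp [ 0.569  -0.1466  0.2324] yaw 7.9 shift first: [ 0.0006 -0.0006  0.0339] tilt [ 0.001 -0.003] j6 -0.51
turn rz -0.001 shift after turn: [ 0.0006 -0.0006  0.0339]
```

```bash
python3 -m inch '[[[0,0,0.01],[0,0,0],0],[[0,0,0.008],[0,0,0],0],[[0,0,0.004],[0,0,0],0],[[0,0,0],[0,0,0],0]]'
python3 -m inch '[[[0,0,0.003],[0,0,0],0],[[0,0,0],[0,0,0],0]]'
python3 -m inch '[[[0,0,0.003],[0,0,0],0],[[0,0,0],[0,0,0],0]]'
```

```text
time: 15.0
tool_pos: [0.5679, -0.1474, 0.2077]
tool_rot: [-0.001, 0.658, 0.753, -0.001]
contact_force: [-0.5, -0.2, -2.4]
gripper_width: 0.337
grasp_force: 59.8
time: 15.2
tool_pos: [0.5687, -0.1476, 0.2062]
tool_rot: [0.001, 0.658, 0.753, -0.001]
contact_force: [-0.3, 0.5, -2.2]
gripper_width: 0.335
grasp_force: 59.8
time: 15.4
tool_pos: [0.569, -0.1473, 0.2036]
tool_rot: [0.001, 0.658, 0.753, -0.0]
contact_force: [0.5, 1.7, -1.4]
gripper_width: 0.335
grasp_force: 60.1
```

```bash
python3 -m inch '[[[0,0,0.003],[0,0,0],0],[[0,0,0],[0,0,0],0]]'
python3 -m inch '[[[0,0,0.002],[0,0,0],0],[[0,0,0],[0,0,0],0]]'
```

```text
time: 15.6
tool_pos: [0.5688, -0.1471, 0.2002]
tool_rot: [0.0, 0.658, 0.753, -0.0]
contact_force: [1.4, 4.0, -0.5]
gripper_width: 0.334
grasp_force: 60.2
time: 15.8
tool_pos: [0.5689, -0.1471, 0.1983]
tool_rot: [0.0, 0.658, 0.753, -0.0]
contact_force: [0.4, 5.3, -0.2]
gripper_width: 0.335
grasp_force: 60.2
```

```bash
python3 -m inch '[[[0.001,0,0.002],[0,0,0],0],[[0,0,0],[0,0,0],0]]'
python3 - <<'E'
from h import *
grab("top","t3.png"); s=manip.state(); print(s["ft_torque"],s["joint_pos"][5])
E
python3 -m inch '[[[0,0,0],[0,0,0.14],0],[[0,0,0],[0,0,0.14],0],[[0,0,0],[0,0,0.14],0],[[0,0,0],[0,0,0],0]]'
python3 -c "
from h import *
print(manip.state()['ft_torque'])"
python3 -m inch '[[[0,0,0],[0,0,0.14],0],[[0,0,0],[0,0,0.14],0],[[0,0,0],[0,0,0.14],0],[[0,0,0],[0,0,0],0]]'
python3 - <<'E'
from h import *
im,_,_=grab("top","t4.png"); s=manip.state(); print(s["ft_torque"],s["joint_pos"][5])
go(.5684,-.1462,.1985)
a=[np.load(f"pics/{f}.png.npz")["im"][170:260,315:400] for f in("top0","t3","t4")]
cv2.imwrite("pics/e.png",cv2.resize(np.hstack(a),None,fx=3,fy=3)[:,:,::-1])
E
```

```text
time: 16.0
tool_pos: [0.5689, -0.1469, 0.1979]
tool_rot: [0.001, 0.658, 0.753, -0.001]
contact_force: [-3.5, 4.3, 5.2]
gripper_width: 0.331
grasp_force: 60.9
[0.85083667 0.34061742 0.03596839] -0.5131155284202185
time: 16.45
tool_pos: [0.5686, -0.1465, 0.1979]
tool_rot: [0.001, 0.801, 0.599, -0.001]
contact_force: [-4.1, 5.2, 6.0]
gripper_width: 0.336
grasp_force: 60.9
[ 1.04993297  0.5333715  -0.05825114]
time: 16.85
tool_pos: [0.5687, -0.1468, 0.1979]
tool_rot: [0.001, 0.908, 0.419, -0.001]
contact_force: [-3.2, 5.1, 5.9]
gripper_width: 0.339
grasp_force: 61.0
[ 0.9064523  0.3869883 -0.1224057] 0.32761779961336646
tcp [ 0.5688 -0.1468  0.1979] yaw -40.4 shift first: [ 0.0002 -0.0007 -0.0006] tilt [ 0.    -0.003] j6 0.33
```

View pics/e.png

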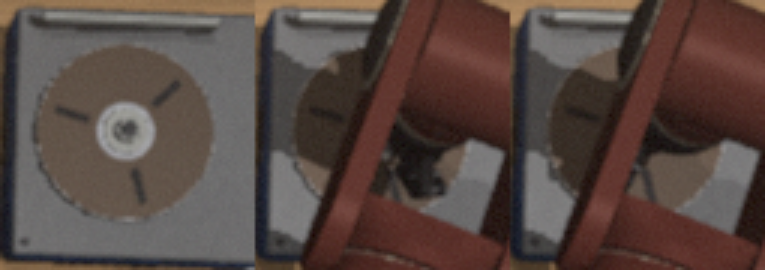

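The picture shows the disc's slot at (325,113) in the middle frame and (583,115) in the right one, so it has not turned although the socket turned 48°. The torque stayed below 0.13 N m. Socket_a is therefore too large and goes back in the tray.

```bash
python3 -m inch '[[[0,0,-0.015],[0,0,-0.14],0],[[0,0,-0.04],[0,0,-0.14],0],[[0,0,0],[0,0,-0.14],0],[[0,0,0],[0,0,-0.14],0],[[0,0,0],[0,0,-0.14],0],[[0,0,0],[0,0,-0.14],0],[[0,0,0],[0,0,0],0]]'
python3 -c "
from h import *
go(.4797,.2232,.25,7.9)"
```

```text
time: 17.6
tool_pos: [0.5681, -0.1475, 0.2506]
tool_rot: [0.001, 0.658, 0.753, -0.002]
contact_force: [0.1, -0.2, -3.1]
gripper_width: 0.338
grasp_force: 60.2
tcp [ 0.5681 -0.1475  0.2506] yaw 7.7 shift first: [ 0.3792 -0.0379 -0.0009] tilt [-0.002 -0.004] j6 -0.51
turn rz -0.003 shift after turn: [ 0.3794 -0.0367 -0.0009]
```

```bash
python3 -m inch '[[[0.047,-0.0047,0],[0,0,0],0],[[0.048,-0.0047,0],[0,0,0],0],[[0.048,-0.0047,0],[0,0,0],0],[[0.047,-0.0047,0],[0,0,0],0],[[0.047,-0.0047,0],[0,0,0],0],[[0.047,-0.0047,0],[0,0,0],0],[[0.048,-0.0047,0],[0,0,0],0],[[0.047,-0.0047,0],[0,0,0],0]]'
python3 -m inch '[[[0,0,0.045],[0,0,0],0],[[0,0,0.045],[0,0,0],0],[[0,0,0.04],[0,0,0],0],[[0,0,0],[0,0,0],0],[[0,0,0],[0,0,0],0]]'
python3 -c "
from h import *
go(.4797,.2232,.0625,7.9)"
```

```text
time: 18.4
tool_pos: [0.4796, 0.225, 0.2503]
tool_rot: [0.002, 0.659, 0.752, -0.001]
contact_force: [0.8, 1.1, -2.5]
gripper_width: 0.339
grasp_force: 60.0
time: 18.9
tool_pos: [0.4801, 0.223, 0.1204]
tool_rot: [0.001, 0.658, 0.753, -0.002]
contact_force: [0.4, 1.0, -2.4]
gripper_width: 0.333
grasp_force: 60.0
tcp [0.4801 0.223  0.1204] yaw 7.7 shift first: [ 0.0004 -0.0002  0.0579] tilt [-0.001 -0.004] j6 0.16
turn rz -0.004 shift after turn: [ 0.0004 -0.0002  0.0579]
```

```bash
python3 -m inch '[[[0,0,0.03],[0,0,0],0],[[0,0,0.02],[0,0,0],0],[[0,0,0.006],[0,0,0],0],[[0,0,0.002],[0,0,0],0],[[0,0,0],[0,0,0],0]]'
```

```text
time: 19.4
tool_pos: [0.4818, 0.2237, 0.0648]
tool_rot: [0.002, 0.658, 0.753, 0.001]
contact_force: [-0.3, 0.5, -2.4]
gripper_width: 0.337
grasp_force: 60.1
```

```bash
python3 -m inch '[[[0,0,0.002],[0,0,0],0],[[0,0,0.0015],[0,0,0],0],[[0,0,0],[0,0,0],0]]'
```

```text
time: 19.7
tool_pos: [0.4818, 0.2239, 0.0619]
tool_rot: [0.002, 0.658, 0.753, 0.0]
contact_force: [-2.4, -1.0, 7.6]
gripper_width: 0.338
grasp_force: 61.2
```

```bash
python3 -m inch '[[[0,0,0],[0,0,0],1],[[0,0,0],[0,0,0],1],[[0,0,0],[0,0,0],1],[[0,0,0],[0,0,0],1],[[0,0,-0.03],[0,0,0],1],[[0,0,-0.05],[0,0,0],1],[[0,0,-0.05],[0,0,0],1],[[0.02,0,-0.02],[0,0,0],1]]'
python3 -m inch '[[[0.04,0,0],[0,0,0],1],[[0.03,0,0],[0,0,0],1],[[0,0,0],[0,0,0],1],[[0,0,0],[0,0,0],1]]'
python3 - <<'E'
from h import *
im,d,c=grab("wrist","w4.png")
W=cloud(d,c);p0=W[(W[...,2]>.064)&(W[...,2]<.08)]
for q in((.4585,.372),(.469,.298),(.4797,.2235)):
    m=np.hypot(p0[:,0]-q[0],p0[:,1]-q[1])<.022; e=p0[m][:,:2].astype(np.float32)
    if len(e)>9: print(q,len(e),cv2.minEnclosingCircle(e),cv2.minAreaRect(e)[:2],np.median(p0[m][:,2]))
go(.4585,.372,.061,7.9)
E
```

```text
time: 20.5
tool_pos: [0.48, 0.2433, 0.2151]
tool_rot: [0.003, 0.659, 0.753, 0.003]
contact_force: [0.6, 0.5, 0.7]
gripper_width: 0.999
grasp_force: 0.0
time: 20.9
tool_pos: [0.4677, 0.313, 0.2084]
tool_rot: [0.001, 0.657, 0.754, -0.002]
contact_force: [0.2, -1.1, 0.1]
gripper_width: 0.999
grasp_force: 0.0
(0.4585, 0.372) 879 ((0.45868557691574097, 0.3726722002029419), 0.01399353239685297) ((0.45854055881500244, 0.372959166765213), (0.026673853397369385, 0.02719319611787796)) 0.07271648564787196
(0.469, 0.298) 638 ((0.4692111313343048, 0.29876649379730225), 0.012962828390300274) ((0.46921059489250183, 0.2988754212856293), (0.024981293827295303, 0.025068318471312523)) 0.07281611838870714
(0.4797, 0.2235) 725 ((0.4809916913509369, 0.22505097091197968), 0.01530496496707201) ((0.4809504747390747, 0.22537848353385925), (0.029177123680710793, 0.029006827622652054)) 0.07277584700933576
tcp [0.4678 0.3125 0.2083] yaw 7.8 shift first: [ 0.0607 -0.001   0.1471] tilt [-0.001 -0.003] j6 0.32
turn rz -0.002 shift after turn: [ 0.0607 -0.0008  0.1471]
```

Socket_a stands upright again in its place, with its top at 0.073. Next is the 28 mm one at the far end.

```bash
python3 -m inch '[[[0.031,-0.0005,0],[0,0,0],1],[[0.03,-0.0005,0],[0,0,0],1],[[0,0,0.045],[0,0,0],1],[[0,0,0.045],[0,0,0],1],[[0,0,0.035],[0,0,0],1],[[0,0,0.018],[0,0,0],1],[[0,0,0.005],[0,0,0],1],[[0,0,0],[0,0,0],1]]'
python3 -m inch '[[[0,0,0],[0,0,0],0],[[0,0,0],[0,0,0],0],[[0,0,0],[0,0,0],0],[[0,0,0],[0,0,0],0],[[0,0,0],[0,0,0],0],[[0,0,0],[0,0,0],0],[[0,0,0],[0,0,0],0]]'
python3 -c "
from h import *
go(.4586,.3725,.061,7.9)"
```

```text
time: 21.75
tool_pos: [0.4587, 0.3718, 0.0601]
tool_rot: [0.001, 0.658, 0.753, -0.002]
contact_force: [0.0, -0.2, 0.1]
gripper_width: 0.997
grasp_force: 0.0
time: 22.45
tool_pos: [0.4594, 0.3732, 0.0618]
tool_rot: [0.001, 0.658, 0.753, -0.0]
contact_force: [-0.6, -0.4, 6.5]
gripper_width: 0.315
grasp_force: 59.0
tcp [0.4594 0.3732 0.0618] yaw 7.8 shift first: [-0.0006 -0.0009  0.0008] tilt [ 0.001 -0.002] j6 0.42
turn rz -0.002 shift after turn: [-0.0006 -0.0009  0.0008]
```

```bash
python3 -m inch '[[[0,0,-0.01],[0,0,0],0],[[0,0,-0.04],[0,0,0],0],[[0,0,-0.05],[0,0,0],0],[[0,0,-0.05],[0,0,0],0],[[-0.02,0.0014,-0.045],[0,0,0],0],[[-0.046,0.0033,0],[0,0,0],0],[[-0.046,0.0033,0],[0,0,0],0],[[-0.046,0.0033,0],[0,0,0],0]]'
python3 -m inch '[[[-0.046,0.0033,0],[0,0,0],0],[[-0.046,0.0033,0],[0,0,0],0],[[-0.046,0.0033,0],[0,0,0],0],[[-0.046,0.0033,0],[0,0,0],0],[[-0.046,0.0033,0],[0,0,0],0],[[-0.046,0.0033,0],[0,0,0],0],[[-0.046,0.0033,0],[0,0,0],0],[[-0.046,0.0033,0],[0,0,0],0]]'
python3 -m inch '[[[0,0,0],[0,0,0],0],[[0,0,0],[0,0,0],0]]'
python3 -c "
from h import *
go(.5686,-.1464,.23,7.9)"
```

```text
time: 23.25
tool_pos: [0.4907, 0.2168, 0.2557]
tool_rot: [0.001, 0.657, 0.754, -0.001]
contact_force: [1.2, -0.8, -2.4]
gripper_width: 0.316
grasp_force: 59.6
time: 24.05
tool_pos: [0.5665, -0.1444, 0.2559]
tool_rot: [-0.0, 0.658, 0.753, -0.001]
contact_force: [1.3, 0.7, -3.2]
gripper_width: 0.311
grasp_force: 59.6
time: 24.25
tool_pos: [0.5664, -0.1434, 0.2557]
tool_rot: [-0.001, 0.658, 0.753, -0.001]
contact_force: [-0.4, 1.4, -1.8]
gripper_width: 0.313
grasp_force: 59.6
tcp [ 0.5664 -0.1434  0.2557] yaw 7.6 shift first: [-0.0032  0.0018  0.0257] tilt [-0.003 -0.001] j6 -0.51
turn rz -0.005 shift after turn: [-0.0033  0.0018  0.0257]
```

```bash
python3 -m inch '[[[-0.0026,0.0018,0.015],[0,0,0],0],[[0,0,0.015],[0,0,0],0],[[0,0,0.01],[0,0,0],0],[[0,0,0.004],[0,0,0],0],[[0,0,0],[0,0,0],0]]'
python3 -m inch '[[[0,0,0],[0,0,0],0]]'
python3 -m inch '[[[0,0,0.003],[0,0,0],0],[[0,0,0],[0,0,0],0]]'
python3 -m inch '[[[0,0,0.003],[0,0,0],0],[[0,0,0],[0,0,0],0]]'
```

```text
time: 24.75
tool_pos: [0.5686, -0.1444, 0.2113]
tool_rot: [-0.001, 0.657, 0.754, -0.001]
contact_force: [-0.7, -0.2, -1.7]
gripper_width: 0.309
grasp_force: 59.6
time: 24.85
tool_pos: [0.5694, -0.145, 0.2132]
tool_rot: [0.001, 0.658, 0.753, -0.001]
contact_force: [0.8, 1.0, -1.8]
gripper_width: 0.312
grasp_force: 59.6
time: 25.05
tool_pos: [0.5694, -0.1453, 0.2102]
tool_rot: [0.001, 0.658, 0.753, -0.001]
contact_force: [0.1, -0.3, -2.8]
gripper_width: 0.312
grasp_force: 59.6
time: 25.25
tool_pos: [0.5691, -0.1452, 0.2066]
tool_rot: [0.001, 0.658, 0.753, -0.001]
contact_force: [-0.9, 0.3, -1.9]
gripper_width: 0.313
grasp_force: 59.6
```

```bash
python3 -m inch '[[[0,0,0.002],[0,0,0],0],[[0,0,0],[0,0,0],0]]'
python3 -m inch '[[[0,0,0.002],[0,0,0],0],[[0,0,0],[0,0,0],0]]'
python3 -m inch '[[[0,0,0.001],[0,0,0],0],[[0,0,0],[0,0,0],0]]'
```

```text
time: 25.45
tool_pos: [0.5691, -0.145, 0.2048]
tool_rot: [0.0, 0.658, 0.753, -0.001]
contact_force: [-0.8, 1.7, -1.7]
gripper_width: 0.311
grasp_force: 59.8
time: 25.65
tool_pos: [0.5692, -0.1449, 0.2034]
tool_rot: [0.0, 0.658, 0.753, -0.001]
contact_force: [-1.4, 3.3, 1.5]
gripper_width: 0.314
grasp_force: 60.3
time: 25.85
tool_pos: [0.569, -0.1448, 0.202]
tool_rot: [-0.0, 0.658, 0.753, -0.001]
contact_force: [-2.8, 3.8, 0.7]
gripper_width: 0.318
grasp_force: 60.3
```

```bash
python3 -m inch '[[[0.0005,0,0.002],[0,0,0],0],[[0,0,0],[0,0,0],0]]'
python3 -m inch '[[[0,0,0.002],[0,0,0],0],[[0,0,0],[0,0,0],0]]'
```

```text
time: 26.05
tool_pos: [0.5688, -0.1445, 0.1992]
tool_rot: [0.0, 0.658, 0.753, -0.001]
contact_force: [-2.3, 3.8, 0.2]
gripper_width: 0.313
grasp_force: 60.3
time: 26.25
tool_pos: [0.5688, -0.1446, 0.1979]
tool_rot: [0.0, 0.658, 0.753, -0.001]
contact_force: [-3.3, 3.1, 3.0]
gripper_width: 0.312
grasp_force: 60.6
```

```bash
python3 -m inch '[[[0,-0.0003,0.0015],[0,0,0],0],[[0,0,0],[0,0,0],0]]'
python3 -c "
from h import *
print(manip.state()['ft_torque'])"
python3 -m inch '[[[0,0,0],[0,0,0.14],0],[[0,0,0],[0,0,0.14],0],[[0,0,0],[0,0,0.14],0],[[0,0,0],[0,0,0],0]]'
python3 -c "
from h import *
print(manip.state()['ft_torque'])"
python3 -m inch '[[[0,0,0],[0,0,0.14],0],[[0,0,0],[0,0,0.14],0],[[0,0,0],[0,0,0.14],0],[[0,0,0],[0,0,0],0]]'
python3 - <<'E'
from h import *
im,_,_=grab("top","t5.png"); s=manip.state(); print(s["ft_torque"],s["joint_pos"][5])
go(.5684,-.1462,.1985)
a=[np.load(f"pics/{f}.png.npz")["im"][170:260,315:400] for f in("t4","t5")]
cv2.imwrite("pics/e2.png",cv2.resize(np.hstack(a),None,fx=4,fy=4)[:,:,::-1])
E
```

```text
time: 26.45
tool_pos: [0.5688, -0.1446, 0.1978]
tool_rot: [0.0, 0.658, 0.753, -0.001]
contact_force: [-5.8, 5.2, 7.5]
gripper_width: 0.31
grasp_force: 60.9
[ 0.88302102  1.23009612 -0.02687659]
time: 26.85
tool_pos: [0.5685, -0.1446, 0.1977]
tool_rot: [0.0, 0.801, 0.599, -0.001]
contact_force: [-6.9, 4.3, 7.3]
gripper_width: 0.312
grasp_force: 60.9
[ 0.91244546  1.46179187 -0.03264979]
time: 27.25
tool_pos: [0.5682, -0.1445, 0.1977]
tool_rot: [0.0, 0.908, 0.419, -0.002]
contact_force: [-7.9, 4.5, 7.9]
gripper_width: 0.312
grasp_force: 61.0
[ 0.99193842  1.65972206 -0.04601074] 0.3306186514885694
tcp [ 0.5682 -0.1445  0.1977] yaw -40.4 shift first: [-0.0012  0.0013 -0.0008] tilt [-0.003 -0.002] j6 0.33
```

View pics/e2.png

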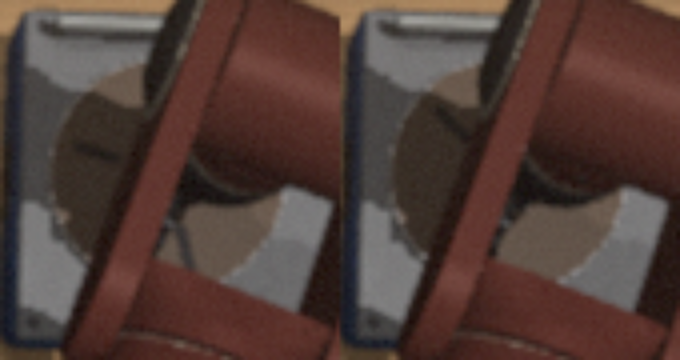

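The picture shows the disc's slot has moved from (97,152) to (455,122), about 35° for a 48° turn, less the play. The 28 mm socket sits at washer height and turns the nut, so it fits.

```bash
python3 -c "
from h import *
s=manip.state();print(s['time'],s['gripper_width'],s['contact_force']);print(manip.job_done())"
```

```text
27.3 0.3131319501947602 [-8.08779808  4.95335954  9.27724343]
the job is handed in; nothing more can be done
None
```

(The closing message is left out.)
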